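Refit the gas knob and turn the ring off

ROBOT

A 6-joint arm with a two-finger parallel gripper is mounted at the origin on the work surface. World frame = base frame: x ahead of the robot, y to its left, z up, the work surface at z = 0. Lengths are in mm, angles in rad, forces in N, time in s.
With the tool pointing down it reaches from about 375 to 975 mm from the base axis. Payload 3.8 kg.
Tool frame: the origin (TCP) lies at the very end of the fingers, on their centre line; the grasp point (between the pads) lies hold_point_z behind it (hold_point_z is the distance from the TCP to the grasp point, in mm); z points along the fingers, y is the direction in which the jaws open and shut (so a half turn about z gives the same grasp; the last joint's range is limited). The gripper opens to 88 mm and grips with 3 to 60 N. Pads are 18 mm wide; open, the fingers measure 123 mm over their backs; the gripper's body (75 mm by 187 mm) begins 45 mm behind the grasp point.
Start: joints at [-1.207, 0.264, 1.604, -0, 1.274, -0.037], TCP at [263.349, -621.503, 238.706] pointing down, gripper open.
Joint ranges: [-2.63, 2.63], [-0.94, 2.18], [0.31, 2.57], [-1.31, 4.45], [0, 2.66], [-2.55, 2.55]. Speed limits (rad/s): [2.57, 2.57, 3.14, 3.14, 3.14, 3.14].

INTERFACE

Orientations are given as a rotation vector (axis times angle).
In Python, from rig import state, get_image, calibration, hand_in, hold_point_z gives the robot as it stands.
- The arm moves only by the tool step_arm, never from a script. Its argument "rows" is one flat list of numbers, 5 for each row, row after row: the shift along the world's x, y, z in cm, then the turn about the world's z in degrees, then the closure, from -1 (fully open) to 1 (shut). A call has 1 to 5 rows; each row shifts and turns the commanded pose from where the row before left it; what a row does not reach is not made up. A row lasts 1/12 s, in which the tool goes at most 41.7 mm and 7.16 degrees, less where a joint would pass 70% of its speed; a pose out of reach is approached as far as the arm can. A call is refused whole if a number of a shift passes 4.17 or a number of a turn 7.16, either way. A call with a gripper value outside its range is refused whole. The fingers move at their own pace and stop on an object; "squeeze" is the grip in N (left out, the last holds). Time passes only in rows, so rows that do not move let the fingers close. It gives the time, the measured TCP pose, the force and the opening at its end, in the units of the state.
- state(): the state, without advancing time (a new reading comes with each control period).
- get_image(name): name is "side" or "top" or "wrist"; returns the picture (480x640x3 uint8, red, green, blue); there is no depth.
- calibration(name): a dict with "fov_y" (degrees; the focal length in pixels is half the picture's height over the tangent of half this angle, whatever the lens; pixels are square), "cx", "cy" (the principal point, pixels), "distortion" ([k1, k2, p1, p2, k3] as OpenCV has them; the pictures are not rectified), "world_to_cam" (4x4, takes a point from world to camera coordinates). Camera axes: x right, y down, z forward; pixel columns grow to the right and rows downward; lengths in mm; the calibration is good to about 2 mm. A picture is of the moment at which its call begins: read the wrist's pose just before it. calibration takes no time and is no camera call; for the wrist camera it gives the pose at the moment of the call.
- hand_in(): hands the job in, once; it reports no verdict.
The state is a dict: "time_s": time; "joint_positions": joint angles; "joint_velocities": joint speeds; "effort": joint torques, N m; "tcp_pos": TCP position; "orientation": TCP orientation; "contact_force": force on the tool from outside, world axes, zero at the start; "moment": the same for the moment, N m; "grip_width": finger opening in mm.
Only numpy, scipy, OpenCV 4.12 (cv2) and the standard library are available. Lean on these libraries where they do the work, as an engineer would, in place of code of your own. Each camera call takes 0.05 s, during which the arm holds its last target. There are 200 camera calls.

TASK

One control knob has come off the gas hob and lies on the table, and its valve was left partly open. Put the knob back on the bare D-shaped spindle, push it down until it snaps fully home, then use it to turn the valve clockwise all the way to off and let go. Leave the other knob as it is, and the pot, the onion and the steel cup where they stand.

Things in the scene. Friction and masses are not known exactly. Their poses are not given: they have to be found in the camera images.
- knob_center (a point): Loose black knob, 0.13-0.25 kg, standing on the table, 66 mm high; point on its axis, 33 mm above its underside. Conical hub up to 28 mm above the underside (70 mm across below, 54 at its top). On it an upright bar grip, 28 to 66 mm above the underside, 20 mm wide (y), 65 mm long (x -32 to +33), its last 13 mm tapering to a pointer nose at +x; white line on top towards the nose. z up.
- knob_bore (a point): Mouth of the bore: centre of the knob's underside, axes as the knob's. The bore is D-shaped, 26 mm deep, 21.4 mm across, with its flat on the pointer (+x) side, 5.1 mm from the axis: 0.6 to 0.7 mm of play all round the spindle. A groove inside snaps over the spindle's sprung catch.
- spindle_base (a point): Foot of the bare upright steel D-spindle, on its axis, at the top of its fixed round black boss (80 mm across, 12 mm high, on the hob's deck), 92 mm above the table. The spindle stands 24 mm above this, 20 mm across; its flat, 4.5 mm from the axis, faces this x axis, which turns with it (z up). The knob goes on with its pointer over the flat (same x). Home: underside on the boss, z 0 here.
- spindle_tip (a point): Top of the spindle, 24 mm above its foot, same axes; the last 5 mm taper to 0.72 of the width as a lead-in. A sprung catch sticks out 2.6 mm opposite the flat, 11 mm above the foot: it resists from when the knob's underside is 15 mm above the boss, takes about 5 to 15 N to pass, and is passed 4 mm above the boss.
- spindle (a joint): Spindle's angle, rad: 0 = off, against its stop (flat towards the white mark on the deck beside the boss, away from the robot); grows as the valve is opened, counter-clockwise seen from above; 1.6 = fully open. Stays where it is left; turning takes about 0.05 N m; the fitted knob has up to 0.2 rad of play on it, so turn a little past. Starts 0.6 to 1.3.
- other_knob_center (a point): The hob's other knob, in place on its own boss 130 mm from the bare one, same shape and size as the loose one; this point is on its axis half-way up (33 mm above its boss), x towards its pointer. Which of the two bosses is nearer to the robot varies. Leave it alone.
- other_knob (a joint): Angle of the other knob, rad: 0 = off, where it starts, and must stay.
- hob: Fixed steel gas hob, 320 mm (x) by 460 mm (y), deck 80 mm above the table; origin on the table under its centre. Burner with a cast grate (top at 110 mm) centred 85 mm to +y, control deck with the two bosses 155 mm to -y of the centre.
- pot: Bystander: aluminium pot, 200 mm across, 120 mm high, on the grate; origin at the centre of its underside.
- onion: Bystander: onion, 66 mm across and high, standing about 110 mm from the knob; origin at its underside.
- cup: Bystander: steel cup, 64 mm across, 70 mm high, standing about 115 mm from the knob; origin at its underside.
Mind the look-alikes: they are no part of the job. What is shaped like the part that bears knob_center but green, pink or turquoise is not meant.

How it is judged:
By the outcome, as a careful person would: the job done as asked, in the order asked, and still so for the second after the job is handed in, with the robot touching nothing.
It also fails if it takes over 45 s, if anything falls off the work surface, if the arm or the gripper's body presses on something with over 40 N, if the wrist force passes 120 N, or if a joint passes its speed limit or range.

## Working session

There is one attempt and no reset: what is moved stays moved. The work goes in short steps, Python scripts to look and compute and a tool call to move; the robot and the scene stay as the last step left them, time stands still between calls to the robot, and variables do not carry over. Pictures are saved under pics/ and viewed, about 8 in all and at most 12, crops included, and the job is handed in when it is done.

Besides the shell and the picture viewer there is one more tool, called after "Emit:" in YAML: its name, and indented under it one key for each argument. step_arm: Moves the arm, as the interface text tells. Its arguments: {"type":"object","properties":{"rows":{"type":"array","items":{"type":"number"}},"squeeze":{"type":"number"}},"required":["rows"]}

```bash
mkdir -p pics
cat > h.py <<'E'
import numpy as np,cv2
from rig import *
def K(c):
    f=240/np.tan(np.radians(c['fov_y'])/2)
    return np.array([[f,0,c['cx']],[0,f,c['cy']],[0,0,1.]]),np.array(c['distortion'],float)
def ray(c,uv):
    k,d=K(c);p=cv2.undistortPoints(np.array([[uv]],float),k,d)[0,0]
    T=np.array(c['world_to_cam']);R=T[:3,:3]
    return -R.T@T[:3,3],R.T@np.array([p[0],p[1],1])
def atz(c,uv,z):
    o,v=ray(c,uv);return o+v*(z-o[2])/v[2]
def proj(c,P):
    k,d=K(c);T=np.array(c['world_to_cam'])
    return cv2.projectPoints(np.array(P,float).reshape(-1,1,3),cv2.Rodrigues(T[:3,:3])[0],T[:3,3],k,d)[0][:,0]
def shot(n,f):
    c=calibration(n);im=get_image(n);cv2.imwrite(f'pics/{f}.png',im[:,:,::-1]);np.save(f'pics/{f}.npy',c,allow_pickle=True);return c,im
def ld(f): return np.load(f'pics/{f}.npy',allow_pickle=True).item()
E
python3 - <<'E'
from h import *
for n in ['top','side','wrist']:
    c,_=shot(n,n+'0'); print(n,c['fov_y'],np.linalg.inv(np.array(c['world_to_cam'])).round(2).tolist())
print(state(),hold_point_z)
E
```

```text
top 55.704019311257674 [[0.01, -0.99, 0.17, 366.28], [-1.0, -0.01, -0.01, 58.14], [0.01, -0.17, -0.99, 1084.56], [0.0, 0.0, 0.0, 1.0]]
side 46.11331693047191 [[-0.98, -0.12, 0.14, 365.57], [-0.18, 0.53, -0.83, 969.02], [0.03, -0.84, -0.54, 716.3], [0.0, 0.0, 0.0, 1.0]]
wrist 67.48727410328837 [[0.39, -0.87, -0.29, 336.79], [-0.92, -0.37, -0.12, -589.84], [-0.0, 0.31, -0.95, 384.31], [0.0, 0.0, 0.0, 1.0]]
{'time_s': 0.15, 'joint_positions': array([-1.20689776e+00,  2.64571547e-01,  1.60504615e+00, -1.43021575e-05,
        1.27372032e+00, -3.68639284e-02]), 'joint_velocities': array([ 1.45595801e-03, -2.60016147e-03, -3.38540933e-03,  8.89865106e-05,
       -3.34208959e-04,  3.30835108e-04]), 'effort': array([ 4.53190228e-05, -5.02846134e+01, -3.57469511e+01,  7.28603639e-02,
        2.49236764e-02, -9.69300322e-05]), 'tcp_pos': array([ 263.15110216, -620.99216808,  237.6874408 ]), 'orientation': array([-3.07704500e+00, -6.24976048e-01,  4.67238354e-04]), 'contact_force': array([-0.01440738, -0.17814265,  0.85691853]), 'moment': array([-0.02630108, -0.03248078,  0.00744116]), 'grip_width': 88.20592998908795} 18.700000000000003
```

View pics/top0.png

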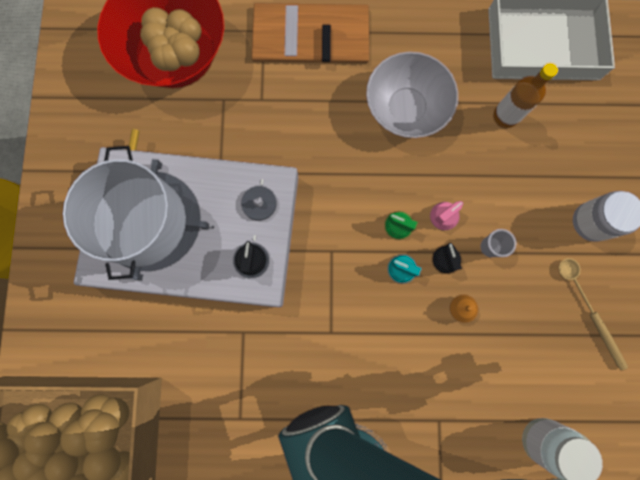

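View pics/side0.png

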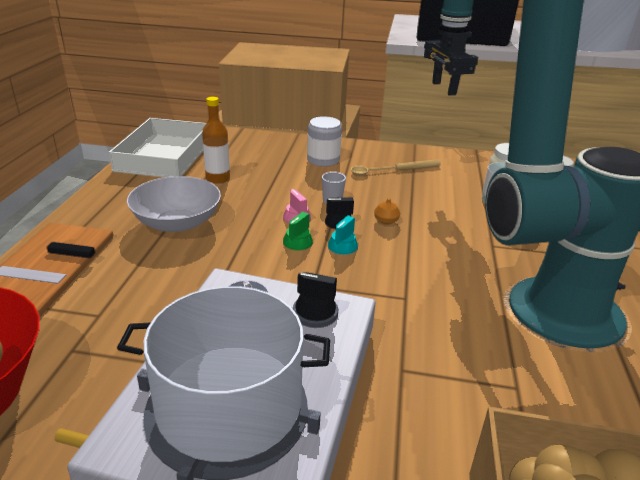

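The black loose knob is at about (447,259) in the top view. Green (400,225), pink (446,215) and turquoise (404,269) are look-alikes, and the fitted black knob is at (251,260). The bare spindle is at about (259,203). I'll confirm with one enlarged crop.

Run:
```python
from h import *
c=ld('top0');im=cv2.imread('pics/top0.png')
a=cv2.resize(im[215:295,400:480],(400,400),interpolation=cv2.INTER_CUBIC)
b=cv2.resize(im[165:245,220:300],(400,400),interpolation=cv2.INTER_CUBIC)
cv2.imwrite('pics/crop1.png',np.hstack([a,b]))
for n,uv,z in [('knob',(447,259),33),('spin',(259,203),104),('other',(251,260),125),('hobcornTR',(298,169),80),('BR',(282,305),80),('cup',(499,243),35),('onion',(464,308),33),('turq',(404,269),33),('pink',(446,215),33)]:
    print(n,atz(c,uv,z).round(1))
```

```text
knob [ 486.4 -236.8   33. ]
spin [598.8 195.5 104. ]
other [469.7 205.5 125. ]
hobcornTR [685.5 112.   80. ]
BR [376.6 141.3  80. ]
cup [ 525.1 -360.    35. ]
onion [ 373.9 -271.9   33. ]
turq [ 462.1 -135.8   33. ]
pink [ 591.3 -238.2   33. ]
```

View pics/crop1.png

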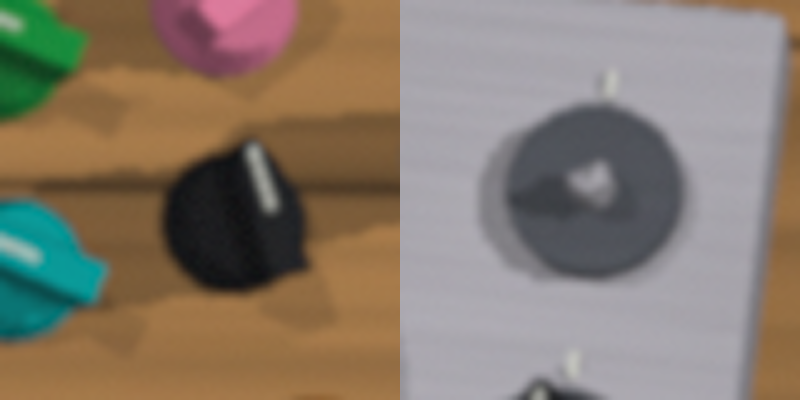

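Emit:
step_arm:
  rows: [1.86,3.2,-0.55,-0.8,-0.15,1.86,3.2,-0.55,-0.8,-0.15,1.86,3.2,-0.55,-0.8,-0.15,1.86,3.2,-0.55,-0.8,-0.15,1.86,3.2,-0.55,-0.8,-0.15]
  squeeze: 20

```text
time_s: 0.57
tcp_pos: [356.7, -459.8, 210.5]
orientation: [-3.098, -0.515, 0.0]
contact_force: [0.9, 0.5, -0.4]
grip_width: 56.8
```

Emit:
step_arm:
  rows: [1.86,3.2,-0.55,-0.8,-0.15,1.86,3.2,-0.55,-0.8,-0.15,1.86,3.2,-0.55,-0.8,-0.15,1.86,3.2,-0.55,-0.8,-0.15,1.86,3.2,-0.55,-0.8,-0.15]

```text
time_s: 0.98
tcp_pos: [449.7, -299.7, 183.3]
orientation: [-3.115, -0.408, 0.0]
contact_force: [0.5, -0.8, 0.0]
grip_width: 50.4
```

Emit:
step_arm:
  rows: [1.86,3.2,-0.55,-0.8,-0.15,1.86,3.2,-0.55,-0.8,-0.15,0,0,0,0,-0.15,0,0,0,0,-0.15]

```text
time_s: 1.32
tcp_pos: [486.8, -235.6, 172.0]
orientation: [-3.119, -0.372, 0.002]
contact_force: [-0.2, -0.2, 0.8]
grip_width: 50.5
```

Run:
```python
from h import *
s=state();print(s['time_s'],s['tcp_pos'],s['orientation'],s['joint_positions'],s['grip_width'],s['contact_force'])
shot('wrist','w1')
```

```text
1.3167 [ 486.79589937 -235.62384185  171.99837228] [-3.11880284e+00 -3.72036021e-01  2.05248845e-03] [-4.96720832e-01  6.44153474e-02  1.96213904e+00 -2.23799496e-04
  1.11649672e+00  8.36719734e-01] 50.54059654276857 [-0.23385887 -0.23745219  0.77761504]
```

View pics/w1.png

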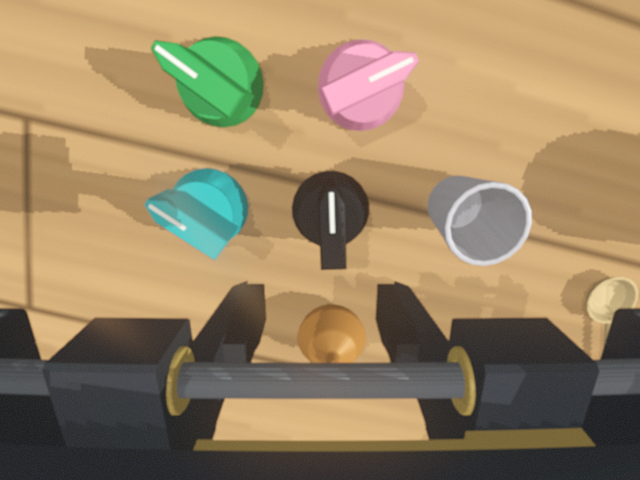

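The wrist view shows the black knob at (331,215). Its white line runs from (331,194) to (332,233), and the back edge of the bar runs from (321,268) to (346,268).

Run:
```python
from h import *
c=ld('w1')
P={n:atz(c,u,66)[:2] for n,u in dict(n=(331,193),e=(332,233),b1=(321,269),b2=(346,269)).items()}
d=P['n']-P['e'];b=(P['b1']+P['b2'])/2
print(P,'line deg',np.degrees(np.arctan2(d[1],d[0])),'width',np.linalg.norm(P['b1']-P['b2']),'b',b)
d2=P['n']-b;a=np.arctan2(d2[1],d2[0]);print('axis deg',np.degrees(a),'len',np.linalg.norm(d2),'centre',b+32*np.array([np.cos(a),np.sin(a)]))
im=cv2.imread('pics/w1.png')[170:290,270:400];cv2.imwrite('pics/crop2.png',cv2.resize(im,None,fx=5,fy=5,interpolation=cv2.INTER_CUBIC))
# base circle check: hub base 70 across at z0
o=atz(c,(331,208),20);print('hub',o)
```

```text
{'n': array([ 514.2684    , -236.68027798]), 'e': array([ 485.21559517, -244.74044842]), 'b1': array([ 455.03724606, -243.65737377]), 'b2': array([ 459.53734635, -262.29147564])} line deg 15.505703522229382 width 19.16978496149864 b [ 457.2872962  -252.97442471]
axis deg 15.958253171374555 len 59.26504371836623 centre [ 488.05408902 -244.17644427]
hub [ 492.41635912 -243.46048697   20.        ]
```

View pics/crop2.png

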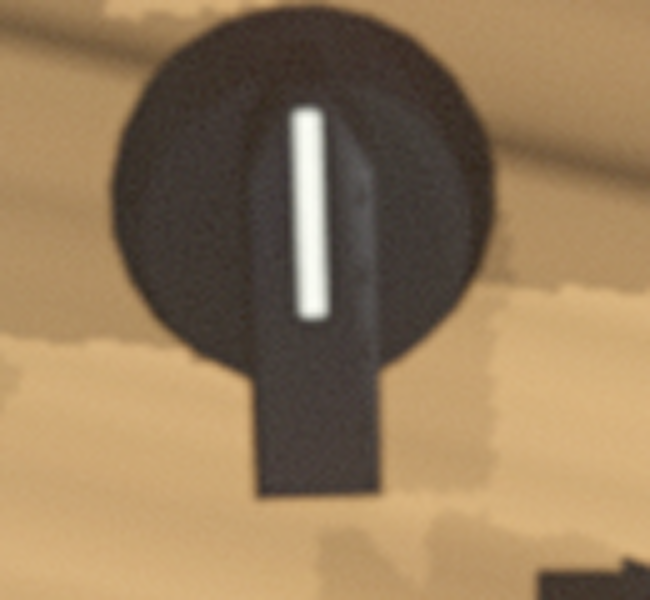

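Emit:
step_arm:
  rows: [0.13,-0.86,-2.5,2.4,-0.15,0,0,-3.5,0,-0.15,0,0,-3.5,0,-0.15,0,0,-3.0,0,-0.15,0,0,-1.4,0,-0.15]

```text
time_s: 1.78
tcp_pos: [484.4, -246.5, 29.8]
orientation: [-3.109, -0.427, 0.008]
contact_force: [-0.8, 0.2, -0.4]
grip_width: 50.4
```

Emit:
step_arm:
  rows: [0,0,0,0,-0.15,0,0,0,0,1,0,0,0,0,1,0,0,0,0,1,0,0,0,0,1]
  squeeze: 30

```text
time_s: 2.2
tcp_pos: [488.3, -247.0, 34.7]
orientation: [3.111, 0.429, 0.002]
contact_force: [-0.8, 3.1, 1.7]
grip_width: 26.0
```

Emit:
step_arm:
  rows: [0,0,0,0,1,0,0,0,0,1]

```text
time_s: 2.37
tcp_pos: [488.1, -246.4, 34.5]
orientation: [3.111, 0.431, 0.001]
contact_force: [-1.5, -0.7, 3.4]
grip_width: 19.8
```

Run:
```python
from h import *
s=state();print(s['time_s'],s['tcp_pos'],s['orientation'],s['grip_width'],s['contact_force'])
```

```text
2.3667 [ 488.13958747 -246.37255848   34.53187623] [3.11119784e+00 4.30898344e-01 1.06957742e-03] 19.779721299702178 [-1.52035325 -0.72169761  3.36071445]
```

Emit:
step_arm:
  rows: [0,0,2,0,1,0,0,4,0,1,0,0,4,0,1,0,0,4,0,1,0.6,2.5,2,2.9,1]

```text
time_s: 2.78
tcp_pos: [495.8, -224.8, 199.4]
orientation: [3.094, 0.505, 0.009]
contact_force: [1.5, -0.7, -1.5]
grip_width: 20.1
```

Emit:
step_arm:
  rows: [0.6,3.8,0.5,2.9,1,0.6,3.8,0.5,2.9,1,0.6,3.8,0.5,2.9,1,0.6,3.8,0.5,2.9,1,0.6,3.8,0.5,2.9,1]

```text
time_s: 3.2
tcp_pos: [523.5, -29.3, 218.9]
orientation: [3.01, 0.9, 0.0]
contact_force: [0.7, 0.4, -1.7]
grip_width: 19.7
```

Emit:
step_arm:
  rows: [0.6,3.8,0.5,2.9,1,0.6,3.8,0.5,2.9,1,0.6,3.8,0.2,2.9,1,0.6,3.4,0,2.9,1,0.1,2.9,0,2.9,1]

```text
time_s: 3.62
tcp_pos: [549.2, 148.6, 230.9]
orientation: [2.871, 1.275, 0.002]
contact_force: [0.5, 0.1, -2.0]
grip_width: 19.8
```

Emit:
step_arm:
  rows: [0,0,0,0,1,0,0,0,0,1,0,0,0,0,1,0,0,0,0,1]

```text
time_s: 3.95
tcp_pos: [548.6, 144.9, 230.4]
orientation: [2.874, 1.268, -0.001]
contact_force: [-0.5, -0.0, -1.1]
grip_width: 19.7
```

Run:
```python
from h import *
s=state();print(s['time_s'],s['tcp_pos'],s['orientation'],s['joint_positions'],s['grip_width'],s['contact_force'])
shot('wrist','w2')
```

```text
3.95 [548.56285395 144.85929329 230.40294282] [ 2.87413652e+00  1.26751085e+00 -1.17678757e-03] [ 2.14586562e-01  6.72118284e-02  1.84701212e+00 -5.49219877e-04
  1.22802810e+00  9.54869216e-01] 19.65532489957965 [-0.54925052 -0.04098822 -1.12537044]
```

View pics/w2.png

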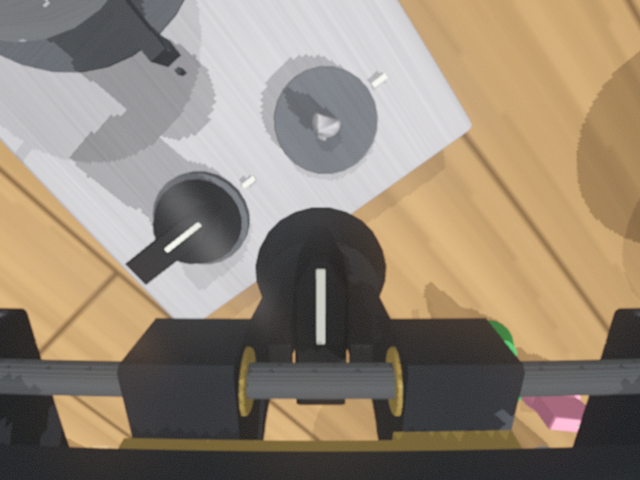

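The spindle boss is centred at about (326,120), the spindle tip is at (326,124), and the held knob's hub spans columns 257–385 with its nose at (320,228). I'll enlarge the spindle and the held knob.

Run:
```python
from h import *
im=cv2.imread('pics/w2.png')
a=cv2.resize(im[60:180,265:385],(600,600),interpolation=cv2.INTER_CUBIC);cv2.imwrite('pics/crop3.png',a)
c=ld('w2')
# boss silhouette in hob-grey: fit ellipse of dark blob near
g=cv2.cvtColor(im,cv2.COLOR_BGR2GRAY);print(g[120,290:380:6],g[170:180,326],g[60:72,326])
for u in [(326,120)]:print('boss',atz(c,u,92))
for u in [(326,124)]:print('tip',atz(c,u,116))
print('mark',atz(c,(378,80),80),'omark',atz(c,(249,181),80))
```

```text
[131 132 105 104 145 209 188 161 149 134 130 133 134 131 129] [129 130 130 151 187 199 199 198 200 205] [180 180 179 180 179 169 146 131 130 136 138 138]
boss [602.62737749 198.87407714  92.        ]
tip [600.79101836 197.36309837 116.        ]
mark [652.11146136 193.65633142  80.        ] omark [522.64380451 205.88049678  80.        ]
```

View pics/crop3.png

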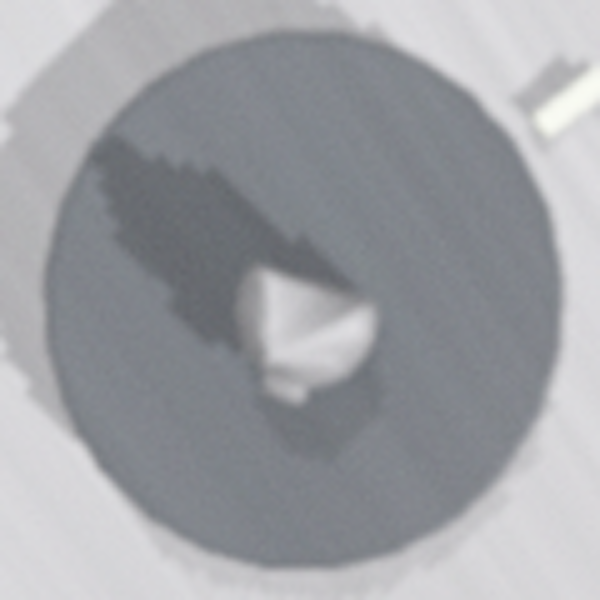

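Run:
```python
from h import *
c=ld('w2')
crop=lambda P:((proj(c,P)-[265,60])*5+2).round(0).tolist()
B=atz(c,(265+303.5/5-.4,60+299/5-.4),92)[:2];print('B',B)
t=np.radians(np.arange(0,360,90))
print('rim',crop([[B[0]+40*np.cos(a),B[1]+40*np.sin(a),92] for a in np.radians(47.6+np.array([0,90,180,270]))]))
for deg in (26,30,34,38):
    a=np.radians(deg);R=np.array([[np.cos(a),-np.sin(a)],[np.sin(a),np.cos(a)]])
    def L(x,y,z):return [*(B+R@[x,y]),z]
    h=np.sqrt(100-4.5**2)
    print(deg,'flat111',crop([L(4.5,h,111),L(4.5,-h,111)]),'top',crop([L(4.5*.72,h*.72,116),L(4.5*.72,-h*.72,116)]),'back',crop([L(-10,0,111)]),'catch',crop([L(-12.6,0,103)]))
s=state();hub=c
# held knob: hub bottom outline and bar
print('knob center pred', [proj(c,[[548.56,144.86,z]])[0].round(1).tolist() for z in (196,224,262)])
```

```text
B [602.52897084 199.55744856]
rim [[304.0, 14.0], [40.0, 300.0], [303.0, 562.0], [567.0, 299.0]]
26 flat111 [[258.0, 245.0], [375.0, 294.0]] top [[271.0, 261.0], [357.0, 296.0]] back [[279.0, 368.0]] catch [[273.0, 382.0]]
30 flat111 [[255.0, 249.0], [375.0, 289.0]] top [[269.0, 263.0], [357.0, 293.0]] back [[284.0, 370.0]] catch [[278.0, 384.0]]
34 flat111 [[251.0, 253.0], [374.0, 284.0]] top [[266.0, 266.0], [356.0, 289.0]] back [[289.0, 371.0]] catch [[284.0, 386.0]]
38 flat111 [[248.0, 257.0], [373.0, 279.0]] top [[264.0, 269.0], [355.0, 285.0]] back [[293.0, 372.0]] catch [[290.0, 387.0]]
knob center pred [[321.8, 268.1], [322.0, 292.1], [322.3, 339.6]]
```

Run:
```python
from h import *
c=ld('w2');im=cv2.imread('pics/w2.png');g=cv2.cvtColor(im,cv2.COLOR_BGR2GRAY)
print('col320',g[200:216,320]); 
for r in (258,264,270,276):print(r,g[r,250:266],g[r,376:392])
print('back rows',g[392:412,320])
th=np.radians(47.6);X=np.array([np.cos(th),np.sin(th)]);Y=np.array([-X[1],X[0]]);C=np.array([548.56,144.86])
def L(x,y,z):return [*(C+X*x+Y*y),z]
for zb in (196,194.5):
  a=np.radians(np.arange(0,360,2));q=proj(c,[L(35*np.cos(t),35*np.sin(t),zb) for t in a])
  print(zb,'pred min row',q[:,1].min(),'cols',q[:,0].min(),q[:,0].max(),'row at maxcol',q[q[:,0].argmax(),1],'back',proj(c,[L(-32,0,zb+66)]),'px/mm',np.diff(proj(c,[L(30,0,zb),L(31,0,zb)])[:,1]))
w=np.argwhere(im[262:348,305:336].min(2)>170);u=w+[262,305];print(u.min(0),u.max(0),np.polyfit(u[:,0],u[:,1],1))
```

```text
col320 [212 212 214 214 215 214 202 150  75  60  58  61  63  63  63  60]
258 [213 213 212 210 211 207 185 125  61  55  55  58  55  59  57  59] [ 56  53  62  57  58  58  54  73 114 156 174 175 177 177 179 181]
264 [211 212 212 214 201 162  95  61  58  60  61  59  57  59  54  57] [ 56  54  58  53  58  56  53  56  64  98 141 170 177 176 176 176]
270 [209 209 209 210 201 162  96  63  59  64  60  57  60  56  55  57] [ 56  56  57  59  57  55  56  60  65 100 147 172 176 177 175 176]
276 [207 209 208 210 205 181 126  71  63  64  65  60  61  62  61  62] [ 64  61  54  57  60  59  54  57  76 123 164 178 178 178 177 175]
back rows [101 105 106 102 102 101  89  74  60  52  50  64 110 160 184 185 178 170
 166 165]
196 pred min row 206.10283794176715 cols 257.9869754715821 385.55403654315 row at maxcol 263.9741138149102 back [[322.22017333 406.48859825]] px/mm [-1.8485906]
194.5 pred min row 205.40481836179242 cols 258.4353544930546 385.08832231837 row at maxcol 262.897131664698 back [[322.2045089  403.69532249]] px/mm [-1.83586437]
[270 317] [343 324] [1.26413297e-03 3.20128582e+02]
```

Emit:
step_arm:
  rows: [1.35,1.33,0,-3.8,1,1.35,1.33,0,-3.8,1,1.35,1.34,-1.5,-3.8,1,1.34,1.34,-2,-3.7,1,0,0,-2,0,1]

```text
time_s: 4.42
tcp_pos: [606.0, 200.1, 176.3]
orientation: [-3.017, -0.874, -0.008]
contact_force: [0.4, 0.4, -1.3]
grip_width: 19.8
```

Emit:
step_arm:
  rows: [0,0,-1,0,1,0,0,0,0,1,0,0,0,0,1,0,0,0,0,1]

```text
time_s: 4.75
tcp_pos: [603.3, 198.6, 167.0]
orientation: [3.016, 0.879, 0.003]
contact_force: [0.6, -0.4, -1.6]
grip_width: 19.9
```

Run:
```python
from h import *
s=state();print(s['time_s'],s['tcp_pos'],s['orientation'],np.degrees(2*np.arctan2(s['orientation'][1],s['orientation'][0])),s['grip_width'],s['contact_force'])
a=s['tcp_pos']
c,im=shot('side','s2');c2,im2=shot('top','t2')
p=proj(c,[602,198,105])[0];q=proj(c2,[602,198,105])[0];print(p,q)
f=lambda i,p:cv2.resize(i[int(p[1])-50:int(p[1])+50,int(p[0])-50:int(p[0])+50],(400,400),interpolation=cv2.INTER_CUBIC)
print(p.astype(int)-50,q.astype(int)-50)
cv2.imwrite('pics/crop4.png',np.hstack([f(im,p),f(im2,q)])[:,:,::-1])
```

```text
4.75 [603.29234446 198.63789453 166.99413599] [3.01592383e+00 8.79362665e-01 2.51583685e-03] 32.51054195497926 19.8746687314337 [ 0.63390103 -0.35196731 -1.58602641]
[244.97977684 287.10687146] [257.85659738 201.45428653]
[194 237] [207 151]
```

View pics/crop4.png

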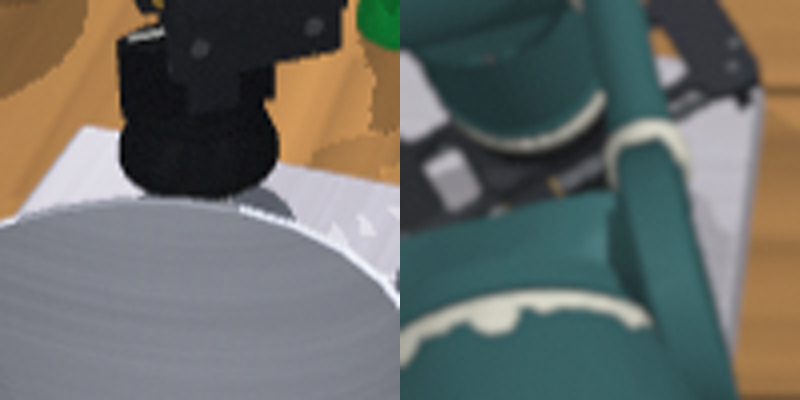

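The pot and the arm block both outside views, so I'll go in by force feedback.

Emit:
step_arm:
  rows: [-0.06,-0.03,-0.8,0,1,0,0,-0.5,0,1,0,0,-0.3,0,1,0,0,-0.2,0,1,0,0,0,0,1]

```text
time_s: 5.27
tcp_pos: [601.5, 198.9, 146.7]
orientation: [-3.016, -0.881, 0.003]
contact_force: [0.6, -0.7, -2.2]
grip_width: 19.7
```

Emit:
step_arm:
  rows: [0,0,-0.2,0,1,0,0,-0.1,0,1,0,0,0,0,1]

```text
time_s: 5.52
tcp_pos: [602.1, 198.8, 144.5]
orientation: [3.015, 0.881, -0.001]
contact_force: [-0.3, -1.5, -1.3]
grip_width: 20.2
```

Emit:
step_arm:
  rows: [0,0,-0.2,0,1,0,0,-0.1,0,1,0,0,0,0,1]

```text
time_s: 5.77
tcp_pos: [601.8, 198.7, 141.6]
orientation: [3.015, 0.881, -0.001]
contact_force: [-2.1, -2.9, -0.9]
grip_width: 19.8
```

Emit:
step_arm:
  rows: [-0.04,-0.05,-0.1,0,1,0,0,-0.2,0,1,0,0,0,0,1]

```text
time_s: 6.02
tcp_pos: [601.3, 198.3, 138.6]
orientation: [3.015, 0.881, -0.001]
contact_force: [-2.7, -2.6, 1.4]
grip_width: 19.6
```

Emit:
step_arm:
  rows: [0,0,-0.2,0,1,0,0,-0.2,0,1,0,0,0,0,1]
  squeeze: 45

```text
time_s: 6.27
tcp_pos: [601.1, 198.3, 133.6]
orientation: [-3.016, -0.881, 0.002]
contact_force: [-2.7, -2.1, -1.4]
grip_width: 19.7
```

Emit:
step_arm:
  rows: [0,0,-0.2,0,1,0,0,-0.2,0,1,0,0,0,0,1]

```text
time_s: 6.52
tcp_pos: [601.2, 198.3, 129.5]
orientation: [-3.016, -0.881, 0.002]
contact_force: [-2.1, -2.5, -2.9]
grip_width: 19.8
```

Emit:
step_arm:
  rows: [0,0,-0.2,0,1,0,0,-0.2,0,1,0,0,0,0,1]

```text
time_s: 6.77
tcp_pos: [601.7, 198.5, 126.7]
orientation: [-3.016, -0.881, 0.0]
contact_force: [-3.0, -1.7, -0.4]
grip_width: 19.7
```

Emit:
step_arm:
  rows: [0,0,-0.15,0,1,0,0,-0.1,0,1,0,0,0,0,1]

```text
time_s: 7.02
tcp_pos: [601.7, 198.5, 126.5]
orientation: [-3.016, -0.881, -0.0]
contact_force: [-7.8, -3.6, 11.7]
grip_width: 19.6
```

Emit:
step_arm:
  rows: [0,0,-0.15,0,1,0,0,-0.1,0,1,0,0,0,0,1]

```text
time_s: 7.27
tcp_pos: [601.7, 198.5, 126.5]
orientation: [3.016, 0.881, 0.0]
contact_force: [-13.7, -5.8, 22.8]
grip_width: 19.9
```

Emit:
step_arm:
  rows: [0,0,0.3,0,1,0,0,0.2,0,1,0,0,0,0,1]

```text
time_s: 7.52
tcp_pos: [601.8, 198.6, 126.9]
orientation: [-3.015, -0.881, -0.001]
contact_force: [-3.1, -1.2, 1.4]
grip_width: 19.8
```

```bash
python3 -c "
from h import *
s=state();print(s['contact_force'],s['moment'],s['tcp_pos'],s['joint_positions'])"
```

```text
[-3.07184928 -1.19216546  1.40265467] [-0.37567184  0.5685925  -0.00373524] [601.82959976 198.60415435 126.90020522] [2.79391836e-01 2.75785118e-01 1.80430297e+00 1.20285428e-04
 1.06096947e+00 1.28178386e+00]
```

Seated: it stopped hard at TCP z 126.5, which is the predicted home height. Now I'll turn it clockwise.

Emit:
step_arm:
  rows: [-0.02,0,0,-5,1,0,0,0,-5,1,0,0,0,-5,1,0,0,0,-5,1,0,0,0,0,1]

```text
time_s: 7.93
tcp_pos: [602.2, 198.7, 126.6]
orientation: [-3.123, -0.34, -0.002]
contact_force: [-1.5, -1.5, -1.0]
grip_width: 19.5
```

Emit:
step_arm:
  rows: [0,0,0,-5,1,0,0,0,-5,1,0,0,0,-5,1,0,0,0,0,1,0,0,0,0,1]

```text
time_s: 8.35
tcp_pos: [602.1, 198.8, 126.6]
orientation: [-3.14, 0.061, -0.002]
contact_force: [-0.6, -0.4, -1.2]
grip_width: 19.8
```

```bash
cat > m.py <<'E'
from h import *
s=state();o=s['orientation'];print(s['contact_force'],s['moment'],s['tcp_pos'],s['joint_positions'][5],(np.degrees(2*np.arctan2(o[1],o[0]))+180)%360-180)
E
python3 m.py
```

```text
[-0.59702449 -0.43673451 -1.21249057] [-0.11576383  0.0654776   0.01983913] [602.12027556 198.78223659 126.62998925] 1.8887260823487204 -2.2086612647771062
```

Emit:
step_arm:
  rows: [0,0,0,-5,1,0,0,0,-5,1,0,0,0,0,1,0,0,0,0,1]

```text
time_s: 8.68
tcp_pos: [602.1, 198.8, 126.6]
orientation: [-3.123, 0.333, -0.002]
contact_force: [0.8, -0.3, -3.4]
grip_width: 19.7
```

```bash
python3 m.py
```

```text
[ 0.80323817 -0.28800516 -3.40777172] [ 0.12127014 -0.16771132  0.05432975] [602.08022104 198.83202625 126.64836241] 2.0627234104345047 -12.17798192152702
```

Emit:
step_arm:
  rows: [0,0,0,-2,1,0,0,0,-2,1,0,0,0,0,1,0,0,0,0,1]

```text
time_s: 9.02
tcp_pos: [602.1, 198.9, 126.7]
orientation: [-3.109, 0.444, -0.002]
contact_force: [2.9, 1.2, -3.0]
grip_width: 19.4
```

```bash
python3 m.py
```

```text
[ 2.85351591  1.24705915 -2.96816339] [ 0.20105163 -0.35003984  0.03076349] [602.09609335 198.85458598 126.68023399] 2.1336711027272224 -16.24358441065374
```

Emit:
step_arm:
  rows: [0,0,0,-2,1,0,0,0,-1,1,0,0,0,0,1,0,0,0,0,1]

```text
time_s: 9.35
tcp_pos: [602.2, 198.7, 126.8]
orientation: [-3.096, 0.527, -0.002]
contact_force: [3.7, 2.1, -4.6]
grip_width: 19.7
```

```bash
python3 m.py
```

```text
[ 3.67011148  2.10537068 -4.64580975] [ 0.28850227 -0.71159671  0.17875765] [602.1991215  198.70084831 126.81046063] 2.187654880284354 -19.33264514851453
```

Emit:
step_arm:
  rows: [0,0,0,-2,1,0,0,0,0,1,0,0,0,0,1]

```text
time_s: 9.6
tcp_pos: [602.2, 198.6, 126.8]
orientation: [-3.087, 0.581, -0.002]
contact_force: [4.6, 1.2, -5.5]
grip_width: 19.5
```

```bash
python3 m.py
```

```text
[ 4.57915882  1.1792673  -5.49231333] [ 0.23025285 -0.85282197  0.21183218] [602.22348608 198.58617833 126.83117785] 2.2226163606651634 -21.3333250648044
```

Emit:
step_arm:
  rows: [0,0,-0.1,1.5,1,0,0,0,1.5,1,0,0,0,0,1]

```text
time_s: 9.85
tcp_pos: [602.1, 198.6, 126.7]
orientation: [-3.101, 0.501, -0.002]
contact_force: [2.6, -0.1, 0.2]
grip_width: 19.8
```

Emit:
step_arm:
  rows: [0,0,0,0,0,0,0,0,0,-0.15,0,0,0,0,-0.15,0,0,0,0,-0.15]

```text
time_s: 10.18
tcp_pos: [601.0, 198.4, 125.6]
orientation: [3.101, -0.503, -0.002]
contact_force: [-0.2, -0.3, -0.1]
grip_width: 44.1
```

Emit:
step_arm:
  rows: [0,0,1,0,-0.15,0,0,3,0,-0.15,0,0,3,0,-0.15,-0.5,0,3,0,-0.15,-1,0,2,0,-0.15]

```text
time_s: 10.6
tcp_pos: [588.1, 198.7, 249.9]
orientation: [-3.099, 0.504, -0.006]
contact_force: [1.0, -0.1, 0.4]
grip_width: 50.8
```

Emit:
step_arm:
  rows: [-1.5,0,0,0,-0.15,-1.5,0,0,0,-0.15,0,0,0,0,-0.15,0,0,0,0,-0.15]

```text
time_s: 10.93
tcp_pos: [556.3, 198.5, 246.6]
orientation: [-3.101, 0.503, -0.002]
contact_force: [0.4, -0.6, -0.3]
grip_width: 50.8
```

```bash
python3 m.py
python3 - <<'E'
from h import *
shot('wrist','w3')
E
```

```text
[ 0.35561968 -0.62928614 -0.32536564] [ 0.06641044  0.07245659 -0.01432395] [556.32442949 198.54121989 246.5689903 ] 2.192856879280901 -18.412663291265176
```

View pics/w3.png

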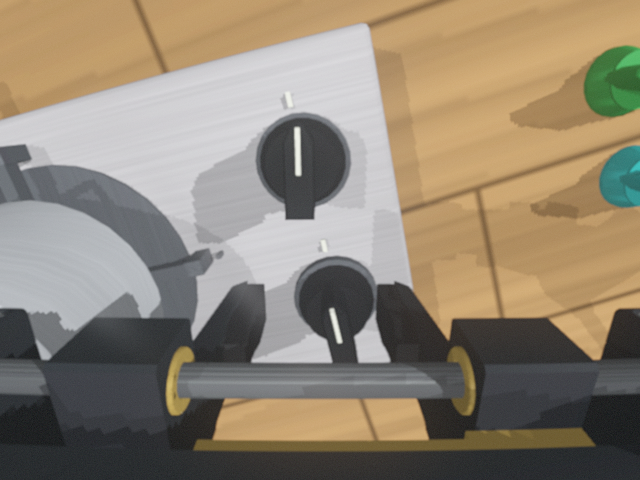

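The knob sits concentric on its boss at about (303,160). Its white line runs from (297,128) to (298,175), past the off mark at (288,100). The other knob still points at its own mark. One last angle check follows, then I'll hand in.

Run:
```python
from h import *
c=ld('w3')
def ang(a,b,z):
    d=atz(c,a,z)-atz(c,b,z);return np.degrees(np.arctan2(d[1],d[0]))
k=ang((296.8,128),(298.3,175),158);o=ang((332,309),(339,342),158);m=ang((288.5,100),(323.5,246),80)
print('knob',k,'other',o,'hob x',m,'rel rad',np.radians(k-m))
b=atz(c,(285,218),158);b2=atz(c,(314,218),158);print('bar width at z158',np.linalg.norm(b-b2),'axis',(b+b2)/2+32*np.array([np.cos(np.radians(k)),np.sin(np.radians(k)),0]))
if -0.32<np.radians(k-m)<-0.15: print(hand_in())
```

```text
knob -17.655474294778337 other -7.279361127969094 hob x -5.614640012877293 rel rad -0.2101522029061803
bar width at z158 19.74528176856831 axis [603.6819698  197.55354727 158.        ]
the job is handed in; nothing more can be done
None
```

The loose black knob is back on the bare spindle, pushed fully home, turned clockwise to off and released. I've handed the job in, at about 11 s on the robot's clock.

- **Seating:** The knob stopped hard at 126.5 mm tool height, the height predicted for fully home, with about 23 N pressing down. I saw no clear 5–15 N catch peak in the force readings. They come only at the end of each move, so the peak may have fallen between them. In the last picture the knob sits centred on its boss.
- **Valve off:** The turning moment was about 0.05 N m or less on the way, then rose to about 0.2 N m at the stop. After release the pointer is about 0.21 rad past the off mark, which fits the 0.2 rad of play with the spindle on its stop. I could not see the spindle itself under the knob.
- **Other things:** The other knob still points at its mark, reading about 1.7° off, which I put down to reading error. I saw no unexpected contact forces. In the last picture the pot looked in place, but the onion and cup were out of view, so I did not check them again.

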